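# Switch on the shop counter in order

## Task

Open the hardware shop for the day with the round push-on switches on the counter: with a light touch from above, push down first the yellow key (shop lights), then the blue key (till), then the green key (open sign), each until it is right down and stays there, without pressing hard. Do not push the red key (alarm), do not pick up or shove the switch units, and leave the bulb carton, the bottle and the screwdriver as they are. Finish with the arm clear of everything.

Things in the scene. Friction and masses are not known exactly. Their poses are not given: they have to be found in the camera images.
- yellow_unit: Loose round switch unit (shop lights): a white plastic puck 68 mm across and 25 mm high, 430 g, standing on the counter, with one yellow key in its top. Origin at the centre of its underside, z up.
- yellow_top (a point): Centre of the flat top face of the yellow key, a yellow round cap 40 mm across; 40 mm above the counter (15 mm above the white puck) when off. The point goes down with the key.
- yellow_key (a joint): How far the yellow key is pushed down, in m: 0 = off (standing out), 0.010 = at its stop. It slides straight down against a steady friction of about 3 N (no spring) and stays where it is left. It counts as on from 0.006.
- blue_unit: Loose round switch unit (till): a white plastic puck 68 mm across and 25 mm high, 430 g, standing on the counter, with one blue key in its top. Origin at the centre of its underside, z up.
- blue_top (a point): Centre of the flat top face of the blue key, a blue round cap 40 mm across; 40 mm above the counter (15 mm above the white puck) when off. The point goes down with the key.
- blue_key (a joint): How far the blue key is pushed down, in m: 0 = off (standing out), 0.010 = at its stop. It slides straight down against a steady friction of about 3 N (no spring) and stays where it is left. It counts as on from 0.006.
- green_unit: Loose round switch unit (open sign): a white plastic puck 68 mm across and 25 mm high, 430 g, standing on the counter, with one green key in its top. Origin at the centre of its underside, z up.
- green_top (a point): Centre of the flat top face of the green key, a green round cap 40 mm across; 40 mm above the counter (15 mm above the white puck) when off. The point goes down with the key.
- green_key (a joint): How far the green key is pushed down, in m: 0 = off (standing out), 0.010 = at its stop. It slides straight down against a steady friction of about 3 N (no spring) and stays where it is left. It counts as on from 0.006.
- red_unit: Loose round switch unit (alarm: leave alone): a white plastic puck 68 mm across and 25 mm high, 430 g, standing on the counter, with one red key in its top. Origin at the centre of its underside, z up.
- red_top (a point): Centre of the flat top face of the red key, a red round cap 40 mm across; 40 mm above the counter (15 mm above the white puck) when off. The point goes down with the key.
- red_key (a joint): How far the red key is pushed down, in m: 0 = off (standing out), 0.010 = at its stop. It slides straight down against a steady friction of about 3 N (no spring) and stays where it is left. It counts as on from 0.006.
- bulb_box: Loose green and white light-bulb carton, 60 x 60 x 110 mm, standing upright; origin at the centre of its underside. Goods: leave alone.
- drink: Loose green drinks bottle, 60 mm across and 170 mm high, standing; origin at the centre of its underside. Leave alone.
- driver: Loose screwdriver with an orange handle, 170 mm long, lying on the counter; its x axis runs along it, the blade at +x. Leave alone.
Mind the look-alikes: they are no part of the job. Leave any purple look-alike of the blue_unit alone.

How it is judged:
On the way, in this order (a step that is already met when the one before it is completed fails the run):
1. the yellow key is pushed down and on (6 mm or more of its 10 mm) (value of joint yellow_key above 0.006 m), for 0.1 s.
2. the blue key is pushed down and on (6 mm or more of its 10 mm) (value of joint blue_key above 0.006 m), for 0.1 s.
3. the green key is pushed down and on (6 mm or more of its 10 mm) (value of joint green_key above 0.006 m), for 0.1 s.
At the end, for the whole second after the job is handed in: The yellow, blue and green keys are down (each 6 mm or more of 10 mm), the red key is not (under 3 mm); every switch unit stands upright within 20 mm of where it began, at rest, and the carton, bottle and screwdriver are within 15 mm of where they began (value of joint each of yellow_key, blue_key, green_key above 0.006 m and value of joint red_key below 0.003 m and distance of each of yellow_unit, blue_unit, green_unit, red_unit from where it was at the start of the episode below 0.02 m and angle between each of yellow_unit, blue_unit, green_unit, red_unit's own z axis and vertical below 0.1 rad and linear speed of each of yellow_unit, blue_unit, green_unit, red_unit below 0.02 m/s and distance of each of bulb_box, drink, driver from where it was at the start of the episode below 0.015 m); the robot touches nothing.
It fails at once if a key is pushed out of order: blue before yellow is on, or green before yellow and blue are on ((value of joint blue_key above 0.003 m and value of joint yellow_key below 0.006 m) or (value of joint green_key above 0.003 m and value of joint any of blue_key, yellow_key below 0.006 m)).
It fails at once if the red alarm key is pushed (3 mm or more) (value of joint red_key above 0.003 m).
It fails at once if a switch unit is lifted, tipped or shifted by more than 20 mm (height (world z) of any of yellow_unit, blue_unit, green_unit, red_unit above 0.008 m or angle between any of yellow_unit, blue_unit, green_unit, red_unit's own z axis and vertical above 0.2 rad or distance of any of yellow_unit, blue_unit, green_unit, red_unit from where it was at the start of the episode above 0.02 m).
It fails at once if a switch is pressed hard (over 25 N) (contact force between any of the fingers, the arm and yellow_unit above 25 N or contact force between any of the fingers, the arm and blue_unit above 25 N or contact force between any of the fingers, the arm and green_unit above 25 N or contact force between any of the fingers, the arm and red_unit above 25 N).
It fails at once if the carton, the bottle or the screwdriver is disturbed (moved by more than 15 mm) (distance of any of bulb_box, drink, driver from where it was at the start of the episode above 0.015 m).
It also fails if it takes over 45 s, if anything falls off the work surface, if the arm or the gripper's body presses on something with over 40 N, if the wrist force passes 120 N, or if a joint passes its speed limit or range.

## Robot

A 7-joint arm with a two-finger parallel gripper is mounted at the origin on the work surface. World frame = base frame: x ahead of the robot, y to its left, z up, the work surface at z = 0. Lengths are in m, angles in rad, forces in N, time in s.
With the tool pointing down it reaches from about 0.4 to 0.925 m from the base axis. Payload 4.1 kg.
Tool frame: the origin (TCP) lies on the centre line of the jaws, within the pads' length; the fingertips stand 8 mm ahead of it and the grasp point (between the pads) lies 11 mm behind it; z points along the fingers, x is the direction in which the jaws open and shut, and the axes are right-handed (so a half turn about z gives the same grasp; the last joint's range is limited). The gripper opens to 85 mm and grips with 20 to 120 N. Pads are 22 mm wide; open, the fingers measure 114 mm over their backs; the gripper's body (76 mm by 85 mm) begins 54 mm behind the grasp point. The pads swing forward as they close: fully open they stand 13 mm farther back than shut.
Start: joints at [1.04, 0.398, 0.045, 1.537, -0.019, 1.207, -0.051], TCP at [0.272, -0.59, 0.239] pointing down, gripper open.
Joint ranges: [-2.82, 2.82], [-0.49, 2.23], [-1.37, 1.46], [0, 2.46], [-1.36, 4.5], [0.23, 2], [-2.94, 2.94]. Speed limits (rad/s): [2.57, 2.57, 3.14, 3.14, 3.14, 3.14, 3.14].

## Interface

Orientations are given as a unit quaternion [x, y, z, w].
In Python, from cell import * gives the robot as it stands.
- The arm moves only by the tool drive_tool, never from a script. Its argument "increments" is a list of rows, each an object with "gripper": the opening, from -1 (shut) to 1 (fully open), so that 0 is half open; "travel": the shift along the tool's x, y, z in m, a list of three; "turn": the turn, a rotation vector about the tool's x, y, z in rad, a list of three. In form: [{"gripper": gripper, "travel": [x, y, z], "turn": [rx, ry, rz]}, ...]. A call has 1 to 10 rows; each row shifts and turns the commanded pose from where the row before left it, along the tool's axes as they then stand; what a row does not reach is not made up. A row lasts 1/12 s, in which the tool goes at most 41.7 mm and 7.16 degrees, less where a joint would pass 70% of its speed; a pose out of reach is approached as far as the arm can. A call is refused whole if a number of a shift passes 0.0417 or a number of a turn 0.125, either way. A call with a gripper value outside its range is refused whole. The fingers move at their own pace and stop on an object; "force" is the grip in N (left out, the last holds). Time passes only in rows, so rows that do not move let the fingers close. It gives the time, the measured TCP pose, the force and the opening at its end, in the units of the state.
- get_obs(): the state, without advancing time (a new reading comes with each control period).
- snapshot(name): name is "scene" or "top"; returns the picture (400x640x3 uint8, red, green, blue); there is no depth.
- camera_info(name): a dict with "fx", "fy", "cx", "cy" (pixels), "rvec" (rotation vector, rad) and "tvec" (3), from world to camera coordinates, as OpenCV has them. Camera axes: x right, y down, z forward; pixel columns grow to the right and rows downward; lengths in m; the calibration is good to about 2 mm. A picture is of the moment at which its call begins. camera_info takes no time and is no camera call.
- finish_job(): hands the job in, once; it reports no verdict.
The state is a dict: "clock": time; "joint_pos": joint angles; "joint_velocities": joint speeds; "joint_torque": joint torques, N m; "tool_pos": TCP position; "ee_rot": TCP orientation; "force": force on the tool from outside, world axes, zero at the start; "ft_torque": the same for the moment, N m; "finger_gap": finger opening in m.
Only numpy, scipy, OpenCV 4.12 (cv2) and the standard library are available. Lean on these libraries where they do the work, as an engineer would, in place of code of your own. Each camera call takes 0.05 s, during which the arm holds its last target. There are 200 camera calls.

## Working session

There is one attempt and no reset: what is moved stays moved. The work goes in short steps, Python scripts to look and compute and a tool call to move; the robot and the scene stay as the last step left them, time stands still between calls to the robot, and variables do not carry over. Pictures are saved under pics/ and viewed, about 8 in all and at most 12, crops included, and the job is handed in when it is done.

Besides the shell and the picture viewer there is one more tool, called as name(argument=value, ...) on one line, values as JSON. drive_tool: Moves the arm, as the interface text tells. Its arguments: {"type":"object","properties":{"increments":{"type":"array","items":{"type":"object","properties":{"gripper":{"type":"number"},"travel":{"type":"array","items":{"type":"number"}},"turn":{"type":"array","items":{"type":"number"}}}}},"force":{"type":"number"}},"required":["increments"]}

```bash
mkdir -p pics; python3 - <<'E'
from cell import *
import cv2
o=get_obs();print(o)
for n in("top","scene"):
    cv2.imwrite(f"pics/{n}0.png",snapshot(n)[:,:,::-1]);print(camera_info(n))
E
```

```text
{'clock': 0.0, 'joint_pos': array([ 1.03999662,  0.39920469,  0.0449967 ,  1.53788064, -0.01871837,
        1.20692669, -0.05071649]), 'joint_velocities': array([-1.02895334e-03,  9.28879579e-04, -2.03336216e-04, -1.40191803e-03,
        5.79164199e-05, -5.65647042e-04,  1.01465560e-03]), 'joint_torque': array([-3.93472128e-04, -4.75121641e+01,  1.36416156e+00, -2.54217356e+01,
        1.15523502e-02,  9.48003988e-03, -4.25520670e-05]), 'tool_pos': array([ 0.27181099, -0.58974635,  0.23825422]), 'ee_rot': array([ 8.42204415e-01, -5.39157422e-01, -8.68992617e-04, -4.93068800e-04]), 'force': array([ 0.3410087 ,  0.25709679, -0.38552776]), 'ft_torque': array([ 0.00045515, -0.01074338,  0.04950057]), 'finger_gap': 0.0855755371343617}
{'fx': 484.24180347743373, 'fy': 484.24180347743373, 'cx': 320.9212668126405, 'cy': 202.037699965688, 'rvec': array([ 2.167091  , -2.13362678,  0.15251826]), 'tvec': array([0.03365829, 0.57780679, 1.38360715])}
{'fx': 407.93408287233336, 'fy': 407.93408287233336, 'cx': 316.9387390476498, 'cy': 202.34343419253568, 'rvec': array([ 2.27412986,  0.9541265 , -0.35493955]), 'tvec': array([-0.45673362, -0.2487608 ,  1.31693363])}
```

View pics/top0.png

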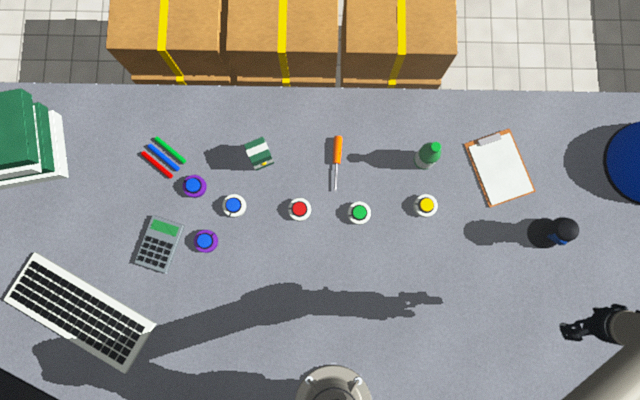

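View pics/scene0.png

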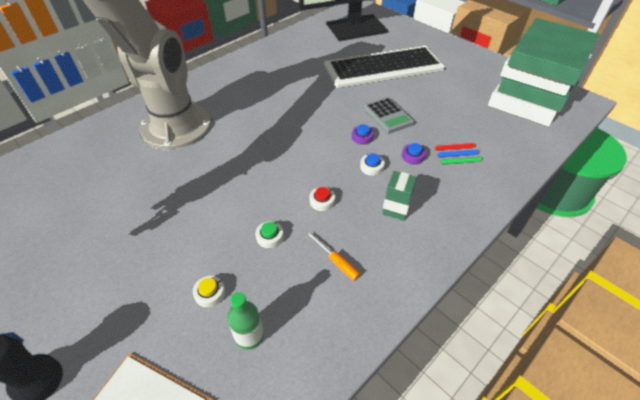

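Top view candidates: yellow (426,205), green (360,212), red (299,208) and blue cap in a white puck (233,205). The blue caps in purple pucks at (194,186) and (205,241) are look-alikes, to be left alone. The marker pens at (165,157) and the black item at (550,233) are not part of the job.

```bash
cat > h.py <<'E'
import numpy as np, cv2
from cell import *
def ray(n,uv,z):
    c=camera_info(n);R=cv2.Rodrigues(c['rvec'])[0];t=c['tvec']
    d=R.T@np.array([(uv[0]-c['cx'])/c['fx'],(uv[1]-c['cy'])/c['fy'],1]);o=-R.T@t
    return o+d*(z-o[2])/d[2]
def blob(im,uv,hue,r=16):
    h=cv2.cvtColor(im,cv2.COLOR_BGR2HSV).astype(int);u,v=uv
    m=(abs(h[:,:,0]-hue)<12)&(h[:,:,1]>110)&(h[:,:,2]>60)
    if hue<5: m|=(h[:,:,0]>168)&(h[:,:,1]>110)
    w=np.zeros_like(m);w[v-r:v+r,u-r:u+r]=m[v-r:v+r,u-r:u+r]
    n,l,s,c=cv2.connectedComponentsWithStats(w.astype('uint8'));i=1+s[1:,4].argmax();return c[i],s[i]
HUE=dict(yellow=27,blue=108,green=70,red=0)
PX=dict(top=dict(yellow=(426,205),green=(360,212),red=(299,208),blue=(233,205)),
 scene=dict(yellow=(207,287),green=(268,230),red=(321,194),blue=(373,160)))
E
python3 - <<'E'
from h import *
for n in PX:
    im=cv2.imread(f"pics/{n}0.png")
    for k,p in PX[n].items():
        c,s=blob(im,p,HUE[k]);print(n,k,c.round(1),s,ray(n,c,.037).round(4))
im=cv2.imread("pics/top0.png");cv2.imwrite("pics/crop.png",cv2.resize(im[165:255,180:450],None,fx=2.9,fy=2.9,interpolation=2))
for p in [(429,147),(334,188),(338,140),(258,153)]: print(p,ray("top",p,0.0).round(3))
E
```

```text
top yellow [426.3 204.4] [420 198  14  14 154] [ 0.5755 -0.268   0.037 ]
top green [359.2 211.9] [353 205  14  14 149] [ 0.5502 -0.0702  0.037 ]
top red [299.  208.4] [292 202  15  14 161] [0.5577 0.1069 0.037 ]
top blue [232.9 204.5] [226 198  15  14 168] [0.5662 0.3016 0.037 ]
scene yellow [207.1 287. ] [198 278  20  19 296] [ 0.5823 -0.269   0.037 ]
scene green [268.6 229.8] [261 222  16  16 206] [ 0.5569 -0.0718  0.037 ]
scene red [322.  193.6] [315 187  15  14 180] [0.5644 0.1051 0.037 ]
scene blue [372.5 159.3] [366 153  14  13 150] [0.5725 0.2995 0.037 ]
(429, 147) [ 0.759 -0.287  0.   ]
(334, 188) [0.627 0.004 0.   ]
(338, 140) [ 0.777 -0.007  0.   ]
(258, 153) [0.732 0.238 0.   ]
```

View pics/crop.png

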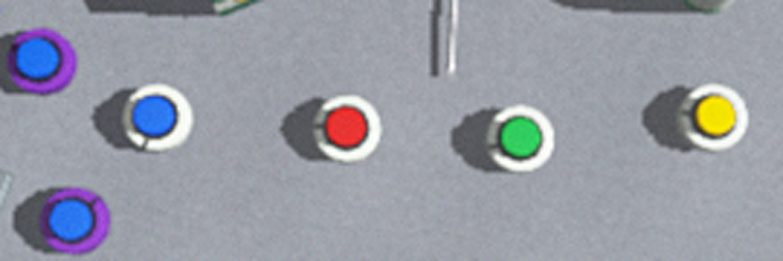

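Yellow, green, red and blue sit in white pucks in a row, and the purple units stand apart, so the choice is confirmed. The two cameras agree to about 6 mm, so I take the mean: yellow (.579,-.2685), blue (.569,.3005), green (.5535,-.071). Next I approach yellow with the fingers shut.

drive_tool(increments=[{"gripper": -1, "travel": [-0.013, -0.033, 0]}, {"gripper": -1, "travel": [-0.013, -0.033, 0]}, {"gripper": -1, "travel": [-0.013, -0.033, 0]}, {"gripper": -1, "travel": [-0.013, -0.033, 0]}, {"gripper": -1, "travel": [-0.013, -0.033, 0]}, {"gripper": -1, "travel": [-0.013, -0.033, 0]}, {"gripper": -1, "travel": [-0.013, -0.033, 0]}, {"gripper": -1, "travel": [-0.013, -0.033, 0]}, {"gripper": -1, "travel": [-0.013, -0.033, 0]}, {"gripper": -1, "travel": [-0.013, -0.033, 0]}], force=20)

```text
schema error: expected keys gripper, travel, turn
```

drive_tool(increments=[{"gripper": -1, "travel": [-0.013, -0.033, 0], "turn": [0, 0, 0]}, {"gripper": -1, "travel": [-0.013, -0.033, 0], "turn": [0, 0, 0]}, {"gripper": -1, "travel": [-0.013, -0.033, 0], "turn": [0, 0, 0]}, {"gripper": -1, "travel": [-0.013, -0.033, 0], "turn": [0, 0, 0]}, {"gripper": -1, "travel": [-0.013, -0.033, 0], "turn": [0, 0, 0]}, {"gripper": -1, "travel": [-0.013, -0.033, 0], "turn": [0, 0, 0]}, {"gripper": -1, "travel": [-0.013, -0.033, 0], "turn": [0, 0, 0]}, {"gripper": -1, "travel": [-0.013, -0.033, 0], "turn": [0, 0, 0]}, {"gripper": -1, "travel": [-0.013, -0.033, 0], "turn": [0, 0, 0]}, {"gripper": -1, "travel": [-0.013, -0.033, 0], "turn": [0, 0, 0]}], force=20)

```text
clock: 0.93
tool_pos: [0.518, -0.3326, 0.2389]
ee_rot: [0.842, -0.539, -0.0, 0.0]
force: [0.3, 0.3, 0.3]
finger_gap: 0.0003
```

```bash
cat >> h.py <<'E'
from scipy.spatial.transform import Rotation as Ro
T=dict(yellow=(.579,-.2685),blue=(.569,.3005),green=(.5535,-.071))
def to(k,z):
    o=get_obs();R=Ro.from_quat(o['ee_rot']);d=np.array([*T[k],z])-o['tool_pos']
    print('t',o['clock'],'pos',o['tool_pos'].round(4),'F',o['force'].round(1),'gap',round(o['finger_gap'],3),'tool z',R.as_matrix()[:,2].round(3),'need',R.inv().apply(d).round(4))
E
python3 -c "
from h import *
to('yellow',.10)"
```

```text
t 0.9333 pos [ 0.518  -0.3326  0.2389] F [0.3 0.3 0.3] gap 0.0 tool z [-0.001  0.    -1.   ] need [-0.0326 -0.0823  0.1389]
```

drive_tool(increments=[{"gripper": -1, "travel": [-0.0108, -0.0274, 0], "turn": [0, 0, 0]}, {"gripper": -1, "travel": [-0.0108, -0.0274, 0], "turn": [0, 0, 0]}, {"gripper": -1, "travel": [-0.011, -0.0275, 0], "turn": [0, 0, 0]}, {"gripper": -1, "travel": [0, 0, 0.03], "turn": [0, 0, 0]}, {"gripper": -1, "travel": [0, 0, 0.035], "turn": [0, 0, 0]}, {"gripper": -1, "travel": [0, 0, 0.035], "turn": [0, 0, 0]}, {"gripper": -1, "travel": [0, 0, 0.035], "turn": [0, 0, 0]}, {"gripper": -1, "travel": [0, 0, 0.015], "turn": [0, 0, 0]}, {"gripper": -1, "travel": [0, 0, 0], "turn": [0, 0, 0]}])

```text
clock: 1.68
tool_pos: [0.5746, -0.2685, 0.0839]
ee_rot: [0.842, -0.539, -0.005, 0.001]
force: [-0.0, -0.1, 0.3]
finger_gap: 0.0002
```

```bash
python3 -c "
from h import *
to('yellow',.048)
a=snapshot('top')[:,:,::-1][160:250,370:490];b=snapshot('scene')[:,:,::-1][220:340,130:290]
cv2.imwrite('pics/y1.png',np.hstack([cv2.resize(a,(400,300)),cv2.resize(b,(400,300))]))"
```

```text
t 1.6833 pos [ 0.5746 -0.2685  0.0839] F [-0.  -0.1  0.3] gap 0.0 tool z [-0.01   0.004 -1.   ] need [ 0.0021 -0.0043  0.0359]
```

View pics/y1.png

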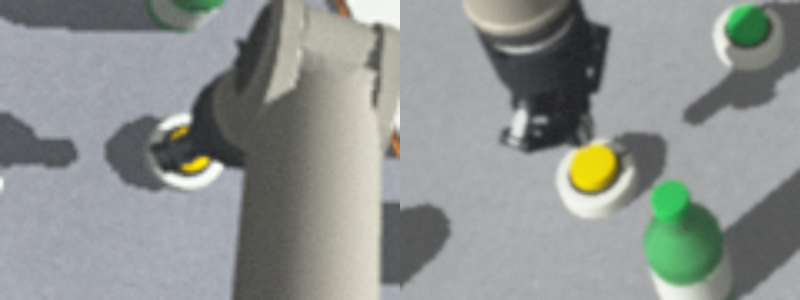

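The left half shows the shut fingertips over the yellow cap, around (180,150) in the crop. The right half shows the tip still above it. I descend slowly while watching the force.

drive_tool(increments=[{"gripper": -1, "travel": [0.002, -0.004, 0.012], "turn": [0, 0, 0]}, {"gripper": -1, "travel": [0, 0, 0.012], "turn": [0, 0, 0]}, {"gripper": -1, "travel": [0, 0, 0.006], "turn": [0, 0, 0]}, {"gripper": -1, "travel": [0, 0, 0.003], "turn": [0, 0, 0]}, {"gripper": -1, "travel": [0, 0, 0.001], "turn": [0, 0, 0]}, {"gripper": -1, "travel": [0, 0, 0.001], "turn": [0, 0, 0]}, {"gripper": -1, "travel": [0, 0, 0.001], "turn": [0, 0, 0]}, {"gripper": -1, "travel": [0, 0, 0.001], "turn": [0, 0, 0]}])

```text
clock: 2.45
tool_pos: [0.5833, -0.2704, 0.0527]
ee_rot: [0.842, -0.539, 0.001, -0.0]
force: [-0.0, 0.4, 0.9]
finger_gap: 0.0001
```

drive_tool(increments=[{"gripper": -1, "travel": [0, 0, 0.001], "turn": [0, 0, 0]}, {"gripper": -1, "travel": [0, 0, 0.001], "turn": [0, 0, 0]}, {"gripper": -1, "travel": [0, 0, 0.001], "turn": [0, 0, 0]}])

```text
clock: 2.7
tool_pos: [0.583, -0.2703, 0.0494]
ee_rot: [0.842, -0.539, 0.0, 0.0]
force: [-0.1, -0.1, 0.5]
finger_gap: -0.0
```

drive_tool(increments=[{"gripper": -1, "travel": [0, 0, 0.001], "turn": [0, 0, 0]}, {"gripper": -1, "travel": [0, 0, 0.001], "turn": [0, 0, 0]}, {"gripper": -1, "travel": [0, 0, 0.001], "turn": [0, 0, 0]}, {"gripper": -1, "travel": [0, 0, 0.001], "turn": [0, 0, 0]}])

```text
clock: 3.03
tool_pos: [0.583, -0.2703, 0.0457]
ee_rot: [0.842, -0.539, 0.0, 0.0]
force: [-1.6, 0.9, 4.0]
finger_gap: 0.0001
```

drive_tool(increments=[{"gripper": -1, "travel": [0, 0, 0.001], "turn": [0, 0, 0]}, {"gripper": -1, "travel": [0, 0, 0.001], "turn": [0, 0, 0]}, {"gripper": -1, "travel": [0, 0, 0.001], "turn": [0, 0, 0]}])

```text
clock: 3.28
tool_pos: [0.583, -0.2703, 0.0424]
ee_rot: [0.842, -0.539, 0.0, 0.0]
force: [-1.8, 0.3, 3.7]
finger_gap: 0.0002
```

drive_tool(increments=[{"gripper": -1, "travel": [0, 0, 0.001], "turn": [0, 0, 0]}, {"gripper": -1, "travel": [0, 0, 0.001], "turn": [0, 0, 0]}, {"gripper": -1, "travel": [0, 0, 0.001], "turn": [0, 0, 0]}])

```text
clock: 3.53
tool_pos: [0.583, -0.2703, 0.0393]
ee_rot: [0.842, -0.539, 0.0, 0.0]
force: [-0.6, -0.3, 3.0]
finger_gap: 0.0001
```

drive_tool(increments=[{"gripper": -1, "travel": [0, 0, 0.0005], "turn": [0, 0, 0]}, {"gripper": -1, "travel": [0, 0, 0], "turn": [0, 0, 0]}])

```text
clock: 3.7
tool_pos: [0.583, -0.2703, 0.0386]
ee_rot: [0.842, -0.539, 0.0, 0.0]
force: [0.5, -0.2, 1.8]
finger_gap: 0.0001
```

drive_tool(increments=[{"gripper": -1, "travel": [0, 0, 0.0005], "turn": [0, 0, 0]}, {"gripper": -1, "travel": [0, 0, 0], "turn": [0, 0, 0]}])

```text
clock: 3.87
tool_pos: [0.583, -0.2703, 0.0382]
ee_rot: [0.842, -0.539, 0.0, 0.0]
force: [0.4, 0.5, 2.0]
finger_gap: -0.0
```

drive_tool(increments=[{"gripper": -1, "travel": [0, 0, -0.01], "turn": [0, 0, 0]}, {"gripper": -1, "travel": [0, 0, -0.03], "turn": [0, 0, 0]}, {"gripper": -1, "travel": [0, 0, -0.035], "turn": [0, 0, 0]}, {"gripper": -1, "travel": [0, 0, -0.035], "turn": [0, 0, 0]}, {"gripper": -1, "travel": [0, 0, 0], "turn": [0, 0, 0]}])

```text
clock: 4.28
tool_pos: [0.5877, -0.2721, 0.1568]
ee_rot: [0.842, -0.539, 0.007, -0.001]
force: [1.0, -1.2, 0.6]
finger_gap: -0.0
```

```bash
python3 -c "
from h import *
to('blue',.148)"
```

```text
t 4.2833 pos [ 0.5877 -0.2721  0.1568] F [ 1.  -1.2  0.6] gap -0.0 tool z [ 0.013 -0.006 -1.   ] need [-0.528  -0.2225  0.0054]
```

drive_tool(increments=[{"gripper": -1, "travel": [-0.015, -0.0065, 0], "turn": [0, 0, 0]}, {"gripper": -1, "travel": [-0.033, -0.0143, 0], "turn": [0, 0, 0]}, {"gripper": -1, "travel": [-0.033, -0.0143, 0], "turn": [0, 0, 0]}, {"gripper": -1, "travel": [-0.033, -0.0143, 0], "turn": [0, 0, 0]}, {"gripper": -1, "travel": [-0.033, -0.0143, 0], "turn": [0, 0, 0]}, {"gripper": -1, "travel": [-0.033, -0.0143, 0], "turn": [0, 0, 0]}, {"gripper": -1, "travel": [-0.033, -0.0143, 0], "turn": [0, 0, 0]}, {"gripper": -1, "travel": [-0.033, -0.0143, 0], "turn": [0, 0, 0]}, {"gripper": -1, "travel": [-0.033, -0.0143, 0], "turn": [0, 0, 0]}, {"gripper": -1, "travel": [-0.033, -0.0143, 0], "turn": [0, 0, 0]}])

```text
clock: 5.12
tool_pos: [0.5749, 0.0714, 0.1487]
ee_rot: [0.842, -0.539, 0.0, -0.0]
force: [0.8, -0.1, -0.2]
finger_gap: 0.0002
```

drive_tool(increments=[{"gripper": -1, "travel": [-0.033, -0.0143, 0], "turn": [0, 0, 0]}, {"gripper": -1, "travel": [-0.033, -0.0143, 0], "turn": [0, 0, 0]}, {"gripper": -1, "travel": [-0.033, -0.0143, 0], "turn": [0, 0, 0]}, {"gripper": -1, "travel": [-0.033, -0.0143, 0], "turn": [0, 0, 0]}, {"gripper": -1, "travel": [-0.033, -0.0143, 0], "turn": [0, 0, 0]}, {"gripper": -1, "travel": [-0.03, -0.013, 0], "turn": [0, 0, 0]}, {"gripper": -1, "travel": [-0.015, -0.007, 0], "turn": [0, 0, 0]}, {"gripper": -1, "travel": [0, 0, 0], "turn": [0, 0, 0]}, {"gripper": -1, "travel": [0, 0, 0], "turn": [0, 0, 0]}])

```text
clock: 5.87
tool_pos: [0.5702, 0.2987, 0.1481]
ee_rot: [0.843, -0.539, 0.0, 0.0]
force: [-1.2, -0.7, -0.4]
finger_gap: 0.0001
```

```bash
python3 -c "
from h import *
to('blue',.055)
im=snapshot('scene')[:,:,::-1]
cv2.imwrite('pics/b1.png',cv2.resize(im[80:320,150:470],(800,600)))"
```

```text
t 5.8667 pos [0.5702 0.2987 0.1481] F [-1.2 -0.7 -0.4] gap 0.0 tool z [-0.    -0.001 -1.   ] need [-0.0022  0.0002  0.0931]
```

View pics/b1.png

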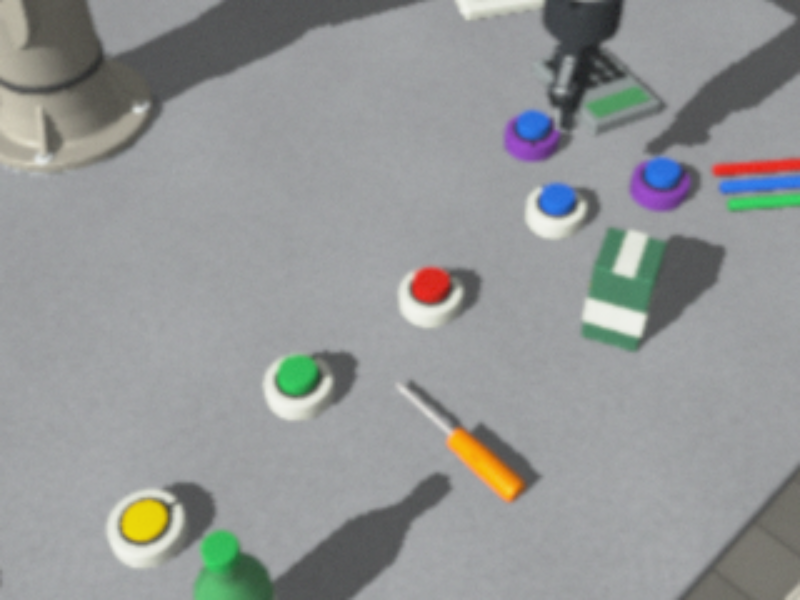

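The yellow key at (146,520) now sits low in its unit, which is still in place. The tip at (567,125) is above the blue cap in its white puck at (557,200), and red and green still stand out. Now I lower onto blue.

drive_tool(increments=[{"gripper": -1, "travel": [-0.002, 0, 0.015], "turn": [0, 0, 0]}, {"gripper": -1, "travel": [0, 0, 0.025], "turn": [0, 0, 0]}, {"gripper": -1, "travel": [0, 0, 0.025], "turn": [0, 0, 0]}, {"gripper": -1, "travel": [0, 0, 0.015], "turn": [0, 0, 0]}, {"gripper": -1, "travel": [0, 0, 0.008], "turn": [0, 0, 0]}, {"gripper": -1, "travel": [0, 0, 0.004], "turn": [0, 0, 0]}, {"gripper": -1, "travel": [0, 0, 0], "turn": [0, 0, 0]}, {"gripper": -1, "travel": [0, 0, 0], "turn": [0, 0, 0]}])

```text
clock: 6.58
tool_pos: [0.5705, 0.3, 0.0573]
ee_rot: [0.842, -0.54, 0.001, -0.001]
force: [-0.1, -0.1, 0.2]
finger_gap: 0.0001
```

drive_tool(increments=[{"gripper": -1, "travel": [0, 0, 0.001], "turn": [0, 0, 0]}, {"gripper": -1, "travel": [0, 0, 0.001], "turn": [0, 0, 0]}, {"gripper": -1, "travel": [0, 0, 0.001], "turn": [0, 0, 0]}, {"gripper": -1, "travel": [0, 0, 0.001], "turn": [0, 0, 0]}, {"gripper": -1, "travel": [0, 0, 0.001], "turn": [0, 0, 0]}, {"gripper": -1, "travel": [0, 0, 0.001], "turn": [0, 0, 0]}, {"gripper": -1, "travel": [0, 0, 0.001], "turn": [0, 0, 0]}, {"gripper": -1, "travel": [0, 0, 0.001], "turn": [0, 0, 0]}, {"gripper": -1, "travel": [0, 0, 0.001], "turn": [0, 0, 0]}, {"gripper": -1, "travel": [0, 0, 0.001], "turn": [0, 0, 0]}])

```text
clock: 7.42
tool_pos: [0.5695, 0.3005, 0.0465]
ee_rot: [0.842, -0.539, 0.0, 0.0]
force: [-1.4, -0.0, 3.8]
finger_gap: -0.0005
```

drive_tool(increments=[{"gripper": -1, "travel": [0, 0, 0.001], "turn": [0, 0, 0]}, {"gripper": -1, "travel": [0, 0, 0.001], "turn": [0, 0, 0]}, {"gripper": -1, "travel": [0, 0, 0.001], "turn": [0, 0, 0]}, {"gripper": -1, "travel": [0, 0, 0.001], "turn": [0, 0, 0]}, {"gripper": -1, "travel": [0, 0, 0.001], "turn": [0, 0, 0]}, {"gripper": -1, "travel": [0, 0, 0.001], "turn": [0, 0, 0]}, {"gripper": -1, "travel": [0, 0, 0.001], "turn": [0, 0, 0]}])

```text
clock: 8.0
tool_pos: [0.5695, 0.3005, 0.0392]
ee_rot: [0.842, -0.539, 0.0, 0.0]
force: [-1.4, -1.2, 3.9]
finger_gap: 0.0004
```

drive_tool(increments=[{"gripper": -1, "travel": [0, 0, 0.0005], "turn": [0, 0, 0]}, {"gripper": -1, "travel": [0, 0, 0], "turn": [0, 0, 0]}])

```text
clock: 8.17
tool_pos: [0.5694, 0.3005, 0.0385]
ee_rot: [0.842, -0.539, 0.0, 0.0]
force: [-0.8, 0.1, 1.7]
finger_gap: -0.0003
```

drive_tool(increments=[{"gripper": -1, "travel": [0, 0, 0.0005], "turn": [0, 0, 0]}, {"gripper": -1, "travel": [0, 0, 0], "turn": [0, 0, 0]}, {"gripper": -1, "travel": [0, 0, -0.01], "turn": [0, 0, 0]}, {"gripper": -1, "travel": [0, 0, -0.025], "turn": [0, 0, 0]}, {"gripper": -1, "travel": [0, 0, -0.03], "turn": [0, 0, 0]}, {"gripper": -1, "travel": [0, 0, -0.03], "turn": [0, 0, 0]}, {"gripper": -1, "travel": [0, 0, -0.015], "turn": [0, 0, 0]}, {"gripper": -1, "travel": [0.015, 0.007, 0], "turn": [0, 0, 0]}, {"gripper": -1, "travel": [0.03, 0.016, 0], "turn": [0, 0, 0]}, {"gripper": -1, "travel": [0.03, 0.016, 0], "turn": [0, 0, 0]}])

```text
clock: 9.0
tool_pos: [0.5648, 0.2154, 0.1479]
ee_rot: [0.843, -0.538, -0.0, 0.0]
force: [0.5, -0.5, -0.0]
finger_gap: 0.0002
```

drive_tool(increments=[{"gripper": -1, "travel": [0.03, 0.0155, 0], "turn": [0, 0, 0]}, {"gripper": -1, "travel": [0.03, 0.0155, 0], "turn": [0, 0, 0]}, {"gripper": -1, "travel": [0.03, 0.0155, 0], "turn": [0, 0, 0]}, {"gripper": -1, "travel": [0.03, 0.0155, 0], "turn": [0, 0, 0]}, {"gripper": -1, "travel": [0.03, 0.0155, 0], "turn": [0, 0, 0]}, {"gripper": -1, "travel": [0.03, 0.0155, 0], "turn": [0, 0, 0]}, {"gripper": -1, "travel": [0.03, 0.0155, 0], "turn": [0, 0, 0]}, {"gripper": -1, "travel": [0.03, 0.0155, 0], "turn": [0, 0, 0]}, {"gripper": -1, "travel": [0.0155, 0.007, 0], "turn": [0, 0, 0]}, {"gripper": -1, "travel": [0, 0, 0], "turn": [0, 0, 0]}])

```text
clock: 9.83
tool_pos: [0.5515, -0.0784, 0.1473]
ee_rot: [0.84, -0.543, 0.0, 0.002]
force: [-0.4, -0.2, -0.4]
finger_gap: -0.0004
```

```bash
python3 -c "
from h import *
to('green',.055)
im=snapshot('scene')[:,:,::-1]
cv2.imwrite('pics/g1.png',cv2.resize(im[80:320,150:470],(800,600)))"
```

```text
t 9.8333 pos [ 0.5515 -0.0784  0.1473] F [-0.4 -0.2 -0.4] gap -0.0 tool z [-0.002 -0.004 -1.   ] need [-0.0061 -0.0051  0.0922]
```

View pics/g1.png

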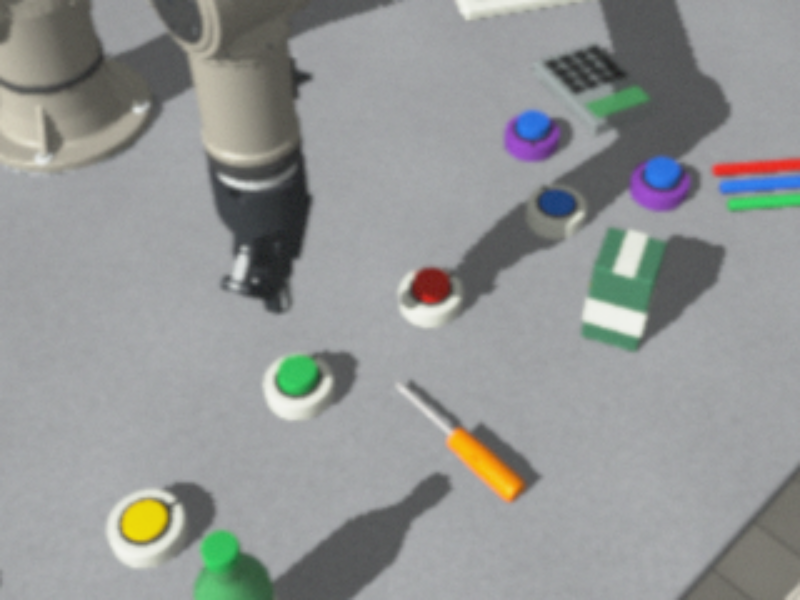

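The blue key at (557,203) is lower and in shadow, its unit unmoved, and red at (432,285) still stands out. The tip at about (278,300) is above green at (298,378). The offset reading is mostly overshoot still settling, so I descend and re-check.

drive_tool(increments=[{"gripper": -1, "travel": [0, 0, 0.015], "turn": [0, 0, 0]}, {"gripper": -1, "travel": [0, 0, 0.025], "turn": [0, 0, 0]}, {"gripper": -1, "travel": [0, 0, 0.025], "turn": [0, 0, 0]}, {"gripper": -1, "travel": [0, 0, 0.015], "turn": [0, 0, 0]}, {"gripper": -1, "travel": [0, 0, 0.007], "turn": [0, 0, 0]}, {"gripper": -1, "travel": [0, 0, 0.004], "turn": [0, 0, 0]}, {"gripper": -1, "travel": [0, 0, 0], "turn": [0, 0, 0]}, {"gripper": -1, "travel": [0, 0, 0], "turn": [0, 0, 0]}])

```text
clock: 10.55
tool_pos: [0.5541, -0.0704, 0.058]
ee_rot: [0.842, -0.539, 0.001, -0.0]
force: [0.4, 0.2, 0.8]
finger_gap: -0.0004
```

```bash
python3 -c "
from h import *
to('green',.047)"
```

```text
t 10.55 pos [ 0.5541 -0.0704  0.058 ] F [0.4 0.2 0.8] gap -0.0 tool z [ 0.001  0.    -1.   ] need [0.0003 0.0008 0.011 ]
```

drive_tool(increments=[{"gripper": -1, "travel": [0, 0, 0.001], "turn": [0, 0, 0]}, {"gripper": -1, "travel": [0, 0, 0.001], "turn": [0, 0, 0]}, {"gripper": -1, "travel": [0, 0, 0.001], "turn": [0, 0, 0]}, {"gripper": -1, "travel": [0, 0, 0.001], "turn": [0, 0, 0]}, {"gripper": -1, "travel": [0, 0, 0.001], "turn": [0, 0, 0]}, {"gripper": -1, "travel": [0, 0, 0.001], "turn": [0, 0, 0]}, {"gripper": -1, "travel": [0, 0, 0.001], "turn": [0, 0, 0]}, {"gripper": -1, "travel": [0, 0, 0.001], "turn": [0, 0, 0]}, {"gripper": -1, "travel": [0, 0, 0.001], "turn": [0, 0, 0]}, {"gripper": -1, "travel": [0, 0, 0.001], "turn": [0, 0, 0]}])

```text
clock: 11.38
tool_pos: [0.5534, -0.0708, 0.0474]
ee_rot: [0.842, -0.539, -0.0, 0.0]
force: [-1.1, -0.3, 3.2]
finger_gap: 0.0004
```

drive_tool(increments=[{"gripper": -1, "travel": [0, 0, 0.001], "turn": [0, 0, 0]}, {"gripper": -1, "travel": [0, 0, 0.001], "turn": [0, 0, 0]}, {"gripper": -1, "travel": [0, 0, 0.001], "turn": [0, 0, 0]}, {"gripper": -1, "travel": [0, 0, 0.001], "turn": [0, 0, 0]}, {"gripper": -1, "travel": [0, 0, 0.001], "turn": [0, 0, 0]}, {"gripper": -1, "travel": [0, 0, 0.001], "turn": [0, 0, 0]}, {"gripper": -1, "travel": [0, 0, 0.001], "turn": [0, 0, 0]}])

```text
clock: 11.97
tool_pos: [0.5534, -0.0708, 0.0402]
ee_rot: [0.842, -0.539, 0.0, 0.0]
force: [-0.5, -0.4, 3.2]
finger_gap: -0.0
```

drive_tool(increments=[{"gripper": -1, "travel": [0, 0, 0.001], "turn": [0, 0, 0]}, {"gripper": -1, "travel": [0, 0, 0.0005], "turn": [0, 0, 0]}, {"gripper": -1, "travel": [0, 0, 0.0005], "turn": [0, 0, 0]}, {"gripper": -1, "travel": [0, 0, 0], "turn": [0, 0, 0]}])

```text
clock: 12.3
tool_pos: [0.5534, -0.0708, 0.0381]
ee_rot: [0.842, -0.539, 0.0, 0.0]
force: [-0.8, -0.3, 3.2]
finger_gap: 0.0
```

drive_tool(increments=[{"gripper": -1, "travel": [0, 0, -0.01], "turn": [0, 0, 0]}, {"gripper": -1, "travel": [0, 0, -0.025], "turn": [0, 0, 0]}, {"gripper": -1, "travel": [0, 0, -0.035], "turn": [0, 0, 0]}, {"gripper": -1, "travel": [0, 0, -0.035], "turn": [0, 0, 0]}, {"gripper": -1, "travel": [0, 0, -0.035], "turn": [0, 0, 0]}, {"gripper": -1, "travel": [0, 0, -0.035], "turn": [0, 0, 0]}, {"gripper": -1, "travel": [0, 0, -0.015], "turn": [0, 0, 0]}, {"gripper": -1, "travel": [0, 0, 0], "turn": [0, 0, 0]}, {"gripper": -1, "travel": [0, 0, 0], "turn": [0, 0, 0]}])

```text
clock: 13.05
tool_pos: [0.5539, -0.0708, 0.2295]
ee_rot: [0.842, -0.539, 0.001, -0.001]
force: [0.1, -1.0, -1.7]
finger_gap: -0.0
```

```bash
python3 -c "
from h import *
to('green',.2)
im=snapshot('scene')[:,:,::-1]
o=cv2.imread('pics/scene0.png')
for k,p in PX['scene'].items():
    print(k,blob(o,p,HUE[k])[0].round(1),blob(im.copy(),p,HUE[k])[0].round(1))
cv2.imwrite('pics/end.png',cv2.resize(im[80:320,150:470],(800,600)))"
```

```text
t 13.05 pos [ 0.5539 -0.0708  0.2295] F [ 0.1 -1.  -1.7] gap -0.0 tool z [ 0.003 -0.    -1.   ] need [-0.      0.0005  0.0295]
yellow [207.1 287. ] [207.4 287.9]
green [268.6 229.8] [268.7 230.9]
red [322.  193.6] [322.  193.6]
blue [372.5 159.3] [372.3 160.5]
```

View pics/end.png

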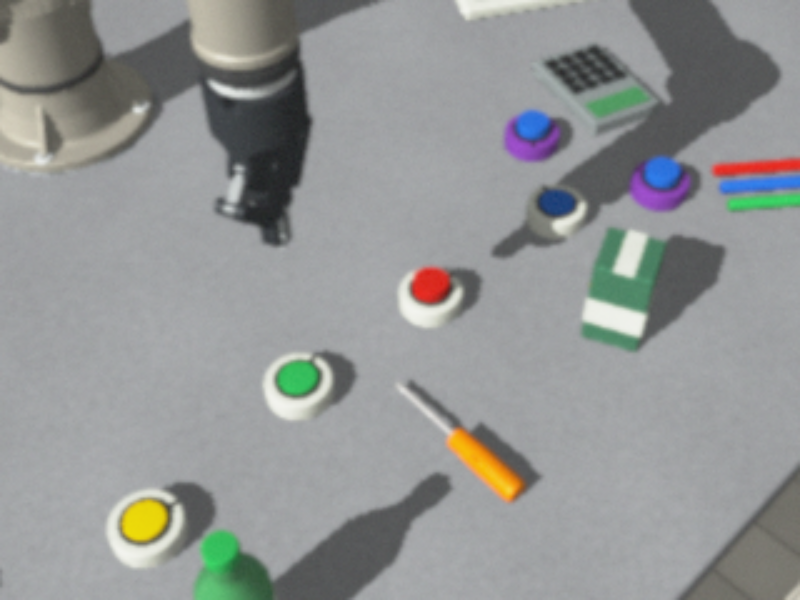

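The yellow (146,520), green (298,378) and blue (557,203) caps sit low in unmoved units. Red (432,285) stands out as before, and the goods are where they were. The arm is clear.

```bash
python3 -c "
from cell import *
print(finish_job())"
```

```text
the job is handed in; nothing more can be done
None
```

I pressed yellow, then blue, then green from above with the fingers shut, and handed the job in at about 13 s. It returned no verdict.

- **Key travel:** I stopped each press at a tool height of about 38 mm, where the 10 mm stop was expected. From the tool's height that is nearly 10 mm for each key. Force readings stayed at about 4 N, checked at the end of each move. I saw no force rise at the stop.
- **Final picture:** The three keys look low in their units. The red key's image position is unchanged, and the units, carton, bottle and screwdriver look to be in place. The arm ended clear, at 0.23 m.
- **Checks that disagreed:** The two cameras differed by about 6 mm in x, so I aimed at the mean, well inside the 40 mm caps. In the final picture the pressed caps' centres moved only about 1 pixel (0.9 to 1.2), less than the 2 pixels or so I estimated. I put that down to the cap sides being counted in the first picture, so the pixel check only weakly confirms the depth.

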